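# Cull the broken snowman blanks

### The job

Seven plywood snowman blanks have been tipped out on the cutting mat for the children and three of them are broken: one has lost its hat, one its head and hat, one the lower part of its body. Take the broken ones out and lay them gently in the green tub, all flat on its bottom and none on top of another. A whole blank lies across one of the broken ones: lift it off before that one is moved and lay it back on the mat, flat and not on another blank or thing; leave the other whole blanks and the craft things where they are, and drop nothing.

Things in the scene. Friction and masses are not known exactly. Their poses are not given: they have to be found in the camera images.
- mat: Dark cutting mat fixed to the table, 300 mm (its x) by 450 mm (its y), 3 mm thick; origin at the centre of its underside. It lies to one side of the middle and the tub to the other, either way round. The seven blanks lie on it.
- tub: Green plastic tub, fixed, open at the top, 330 mm (its x) by 200 mm (its y) outside, 42 mm high, walls and bottom 5 mm thick (inside 320 x 190 mm, inner floor at z = 5 mm); the rim juts out another 10 mm all round, 20 mm at the short sides' grips. Origin at the centre of its underside.
- hatless_mid (a point): Broken blank whose hat has snapped off, plain plywood, 15 mm thick, about 92 mm long, about 44 g. Origin at mid-length, half-way up; x runs along its length towards the break. Round body of 30 mm radius centred at x = -16, round head of 23 mm radius centred at x = +30, cut off by the break across x = +46. It lies on the mat with the whole blank 'across' lying flat over its body.
- headless_mid (a point): Broken blank whose head and hat have snapped off at the neck, plain plywood, 15 mm thick, about 64 mm long, about 28 g. Origin at mid-length, half-way up; x points to the break. Round body of 30 mm radius centred at x = -2 with a neck stump some 20 mm wide out to x = +32. It lies flat on the mat.
- footless_mid (a point): Broken blank whose lower body has snapped off, plain plywood, 15 mm thick, about 106 mm long, about 45 g. Origin at the centre of its head, half-way up the thickness; x runs towards the hat. Head radius 23 mm at x = 0, hat brim 56 wide, x = 18 to 26, crown 36 wide, x = 26 to 52; the body, of 30 mm radius centred at x = -46, ends in a break across x = -52, ragged by 3 mm. It lies flat on the mat.
- across_mid (a point): Whole plywood snowman blank, 15 mm thick, 128 mm long, 58 g. Origin mid-length, half-way up; x along its length to the hat, z up. Round body, radius 30 mm, centred at x = -34; head, radius 23, at x = 12; hat brim 56 wide (y), x = 30 to 38; hat crown 36 wide, x = 38 to 64. It lies flat on the hatless one, roughly square across its body, underside 15 mm over the mat; crown overhangs.
- whole1_mid (a point): Whole plywood snowman blank, 15 mm thick, 128 mm long, 58 g. Origin mid-length, half-way up; x along its length to the hat, z up. Round body, radius 30 mm, centred at x = -34; head, radius 23, at x = 12; hat brim 56 wide (y), x = 30 to 38; hat crown 36 wide, x = 38 to 64. It lies by itself flat on the mat and stays there.
- whole2_mid (a point): Whole plywood snowman blank, 15 mm thick, 128 mm long, 58 g. Origin mid-length, half-way up; x along its length to the hat, z up. Round body, radius 30 mm, centred at x = -34; head, radius 23, at x = 12; hat brim 56 wide (y), x = 30 to 38; hat crown 36 wide, x = 38 to 64. It lies by itself flat on the mat and stays there.
- whole3_mid (a point): Whole plywood snowman blank, 15 mm thick, 128 mm long, 58 g. Origin mid-length, half-way up; x along its length to the hat, z up. Round body, radius 30 mm, centred at x = -34; head, radius 23, at x = 12; hat brim 56 wide (y), x = 30 to 38; hat crown 36 wide, x = 38 to 64. It lies by itself flat on the mat and stays there.
- tape: Small roll of paper tape lying flat on the mat among the blanks: 48 mm across, 19 mm high. Origin at the centre of its underside.
- paintpot: Small paint pot with a blue lid standing on the mat among the blanks: 39 mm across, 42 mm high. Origin at the centre of its underside.
- gluestick: Glue stick standing on the table close to the +y edge of the mat: 27 mm across, 84 mm high. Origin at the centre of its underside.
- scissors: Scissors with green handles lying on the table beyond the mat and tub: about 165 mm long, 10 mm high. Origin near the pivot, on the underside; x to the points.
- woodslice: Round wood slice lying on the table beyond the mat and tub: 124 mm across, 13 mm high. Origin at the centre of its underside.
- packtape: Roll of packing tape lying on the table on the left, beyond the mat and tub: 90 mm across, 48 mm high. Origin at the centre of its underside.
- mug: White mug full of pencils standing on the table beyond the mat and tub: 80 mm across, 95 mm high, the pencils up to 190 mm. Origin at the centre of its underside.
Things that resemble listed ones, but are neither listed nor needed, are in the scene too. Leave any purple or turquoise look-alike of the part that bears hatless_mid alone.

How it is judged (in metres and radians):
On the way:
1. the whole blank lying across the hatless one is lifted off it (its centre more than 45 mm over the table) while the hatless one is still within 20 mm of where it lay (height (world z) of across_mid above 0.045 m and distance of hatless_mid from where it was at the start of the episode below 0.02 m), for 0.1 s.
At the end, for the whole second after the job is handed in: The three broken blanks lie flat at rest on the tub's bottom (centres at most 16 mm over its underside; 12.5 if quite flat); the one that lay across lies flat at rest on the mat (centre over it, at most 14 mm over the table; 10.5 if flat); the other whole ones are within 20 mm of their start (x of hatless_mid in the frame of tub between -0.16 and 0.16 m and y of hatless_mid in the frame of tub between -0.095 and 0.095 m and z of each of hatless_mid, headless_mid, footless_mid in the frame of tub below 0.016 m and linear speed of each of hatless, headless, footless, across below 0.02 m/s and x of headless_mid in the frame of tub between -0.16 and 0.16 m and y of headless_mid in the frame of tub between -0.095 and 0.095 m and x of footless_mid in the frame of tub between -0.16 and 0.16 m and y of footless_mid in the frame of tub between -0.095 and 0.095 m and x of across_mid in the frame of mat between -0.15 and 0.15 m and y of across_mid in the frame of mat between -0.225 and 0.225 m and z of across_mid in the frame of mat below 0.014 m and distance of each of whole1_mid, whole2_mid, whole3_mid from where it was at the start of the episode below 0.02 m); the robot touches nothing.
It fails at once if a whole blank that lies by itself is pushed more than 20 mm (distance of any of whole1_mid, whole2_mid, whole3_mid from where it was at the start of the episode above 0.02 m).
It fails at once if a blank is dropped or thrown: it moves faster than 0.7 m/s (a fall of 25 mm) out of the fingers ((contact force between the fingers and hatless below 0.05 N and linear speed of hatless above 0.7 m/s) or (contact force between the fingers and headless below 0.05 N and linear speed of headless above 0.7 m/s) or (contact force between the fingers and footless below 0.05 N and linear speed of footless above 0.7 m/s) or (contact force between the fingers and across below 0.05 N and linear speed of across above 0.7 m/s)).
It fails at once if one of the craft things (tape, paint pot, glue stick, scissors, wood slice, packing tape, mug) is pushed more than 30 mm or knocked over (distance of any of tape, paintpot, gluestick, scissors, woodslice, packtape, mug from where it was at the start of the episode above 0.03 m or angle between any of tape, paintpot, gluestick, scissors, woodslice, packtape, mug's own z axis and vertical above 0.4 rad).
It also fails if it takes over 72 s, if anything falls off the work surface, if the arm or the gripper's body presses on something with over 40 N, if the wrist force passes 120 N, or if a joint passes its speed limit or range.

### The arm

A 6-joint arm with a two-finger parallel gripper is mounted at the origin on the work surface. World frame = base frame: x ahead of the robot, y to its left, z up, the work surface at z = 0. Lengths are in m, angles in degrees, forces in N, time in s.
With the tool pointing down it reaches from about 0.375 to 0.9 m from the base axis. Payload 3.1 kg.
Tool frame: the origin (TCP) lies on the centre line of the jaws, within the pads' length; the fingertips stand 25 mm ahead of it and the grasp point (between the pads) lies 6 mm ahead of it; z points along the fingers, y is the line along which they close (so a half turn about z gives the same grasp; the last joint's range is limited). The gripper opens to 87 mm and grips with 3 to 60 N. Pads are 19 mm wide; open, the fingers measure 117 mm over their backs; the gripper's body (75 mm by 190 mm) begins 51 mm behind the grasp point.
Start: joints at [-78.352, 30.224, 82.088, -0, 67.689, -10.227], TCP at [0.233, -0.58, 0.248] pointing down, gripper open.
Joint ranges: [-176.69, 176.69], [-43.24, 126.21], [12.49, 139.97], [-82, 262], [0, 151.66], [-163.58, 163.58]. Speed limits (degrees/s): [159.86, 159.86, 180, 180, 180, 180].

### API

Orientations are given as a 3x3 rotation matrix whose columns are the frame's x, y, z axes.
In Python, from rig import * gives the robot as it stands.
- The arm moves only by the tool step_arm, never from a script. Its argument "steps" is a list of rows, each a list of 7 numbers: the shift along the tool's x, y, z normalised to -1 to 1, where 1 is 0.3 m, then the turn, a rotation vector about the tool's x, y, z normalised to -1 to 1, where 1 is 45 degrees, then the gripper's target within -1 to 1 (shut at 1, half-way at 0, fully open at -1). A call has 1 to 8 rows; each row is the pose to reach, as a shift and turn from the pose commanded when the call began, along the tool's axes at that moment; what a row does not reach only later rows make up. A row lasts 1/12 s, in which the tool goes at most 41.7 mm and 7.16 degrees, less where a joint would pass 70% of its speed; a pose out of reach is approached as far as the arm can. A call with a number of a shift or a turn outside -1 to 1 is refused whole. A call with a gripper value outside its range is refused whole. The fingers move at their own pace and stop on an object; the grip force is fixed at half the most. Time passes only in rows, so rows that repeat a pose let the fingers close. It gives the time, the measured TCP pose, the force, the opening and the grip force at its end, in the units of the state.
- read_state(): the state, without advancing time (a new reading comes with each control period).
- capture(name): name is "scene" or "top"; returns a dict with "image" (420x560x3 uint8, red, green, blue), "vertical_fov" (degrees; the focal length in pixels is half the picture's height over the tangent of half this angle, whatever the lens; pixels are square), "cx", "cy" (the principal point, pixels), "k1" (the pictures are not rectified: a ray, as slopes to the right and down, at radius r is drawn at 1 + k1 r^2 times it, then the intrinsics apply), "world_from_camera" (4x4, takes a point from camera to world coordinates). Camera axes: x right, y down, z forward; pixel columns grow to the right and rows downward; lengths in m; the calibration is good to about 2 mm. A picture is of the moment at which its call begins. There is no depth.
- hand_in(): hands the job in; it is judged then, once.
The state is a dict: "time_s": time; "joint_positions": joint angles; "qvel": joint speeds; "tau": joint torques, N m; "position": TCP position; "tcp_rot": TCP orientation; "force": force on the tool from outside, world axes, zero at the start; "moment": the same for the moment, N m; "opening": opening from 0.0 (shut) to 1.0 (fully open); "grasp_force": force on a finger pad.
Only numpy, scipy, OpenCV 4.12 (cv2) and the standard library are available. Lean on these libraries where they do the work, as an engineer would, in place of code of your own. Each camera call takes 0.05 s, during which the arm holds its last target. There are 200 camera calls.

## Working session

There is one attempt and no reset: what is moved stays moved. The work goes in short steps, Python scripts to look and compute and a tool call to move; the robot and the scene stay as the last step left them, time stands still between calls to the robot, and variables do not carry over. Pictures are saved under pics/ and viewed, at most 10 in all, crops included, and the job is handed in when it is done.

Besides the shell and the picture viewer there is one more tool, called after "Emit:" as a command line: name --pt "numbers of a row" for each row, then --argument value for the rest. step_arm: Moves the arm, as the interface text tells. Scaled input: -1 to 1 covers 0.3 m each way for a shift and 45 degrees each way for a turn. Its arguments: {"type":"object","properties":{"steps":{"type":"array"}},"required":["steps"]}

```bash
ls; mkdir -p pics; cat > h.py <<'E'
from rig import *
import numpy as np, cv2
def K(c):
    h,w=c["image"].shape[:2]; f=h/2/np.tan(np.radians(c["vertical_fov"])/2); return f
def ray(c,u,v):
    f=K(c); k=c["k1"]
    d=np.array([(u-c["cx"])/f,(v-c["cy"])/f]); s=d.copy()
    for _ in range(20): s=d/(1+k*(s@s))
    T=np.array(c["world_from_camera"]); r=T[:3,:3]@np.array([s[0],s[1],1.]); return T[:3,3],r
def pt(c,u,v,z):
    o,r=ray(c,u,v); return o+r*(z-o[2])/r[2]
def proj(c,p):
    T=np.array(c["world_from_camera"]); q=T[:3,:3].T@(np.array(p)-T[:3,3]); s=q[:2]/q[2]
    s=s*(1+c["k1"]*(s@s)); return s*K(c)+[c["cx"],c["cy"]]
def rect(c,z,x0,x1,y0,y1,s):
    # top-down picture of plane z; rows: x decreasing, cols: y decreasing ; s px per m
    H=int((x1-x0)*s);W=int((y1-y0)*s)
    mx=np.zeros((H,W),np.float32);my=mx.copy()
    X,Y=np.meshgrid(x1-np.arange(H)/s,y1-np.arange(W)/s,indexing='ij')
    T=np.array(c["world_from_camera"]); P=np.stack([X,Y,np.full_like(X,z)],-1)-T[:3,3]
    q=P@T[:3,:3]; a=q[...,:2]/q[...,2:]; a=a*(1+c["k1"]*(a**2).sum(-1,keepdims=True))*K(c)+[c["cx"],c["cy"]]
    return cv2.remap(c["image"],a[...,0].astype(np.float32),a[...,1].astype(np.float32),cv2.INTER_LINEAR)
def save(n,im): cv2.imwrite("pics/"+n+".png",cv2.cvtColor(im,cv2.COLOR_RGB2BGR))
E
python3 - <<'E'
from h import *
print(read_state())
a=capture("top");b=capture("scene")
for c in(a,b): print({k:np.round(v,3).tolist() for k,v in c.items() if k!="image"})
np.save("top0.npy",a["image"])
save("top0",a["image"]);save("scene0",b["image"])
E
```

```text
pics
{'time_s': 0.0, 'joint_positions': array([-7.83521822e+01,  3.02772724e+01,  8.21551824e+01, -1.16919000e-03,
        6.76890060e+01, -1.02275748e+01]), 'qvel': array([-0.04082959, -0.07865038,  0.05790151,  0.03926872, -0.03239166,
       -0.01502323]), 'tau': array([ 1.56794413e-04, -4.40042102e+01, -1.76592761e+01,  6.33917539e-02,
        5.82741061e-02, -1.61980224e-04]), 'position': array([ 0.2327508 , -0.57932516,  0.24659642]), 'tcp_rot': array([[ 9.27993546e-01,  3.72596001e-01, -4.46485355e-04],
       [ 3.72596097e-01, -9.27991300e-01,  2.07242175e-03],
       [ 3.57841530e-04, -2.08955270e-03, -9.99997753e-01]]), 'force': array([-0.77318129, -0.0501922 ,  0.51239237]), 'moment': array([ 0.06067036, -0.03854348,  0.01876533]), 'grasp_force': 0.0, 'opening': 1.0026840019712049}
{'vertical_fov': 44.557, 'cx': 278.327, 'cy': 208.894, 'k1': 0.024, 'world_from_camera': [[0.014, -0.995, 0.1, 0.389], [-1.0, -0.015, -0.003, -0.024], [0.004, -0.099, -0.995, 1.442], [0.0, 0.0, 0.0, 1.0]]}
{'vertical_fov': 45.136, 'cx': 278.053, 'cy': 204.206, 'k1': -0.032, 'world_from_camera': [[0.038, 0.641, -0.766, 1.65], [0.999, -0.035, 0.021, -0.033], [-0.014, -0.766, -0.642, 1.015], [0.0, 0.0, 0.0, 1.0]]}
```

View pics/top0.png

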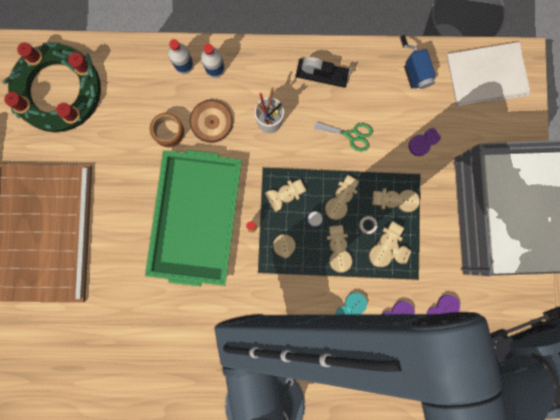

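View pics/scene0.png

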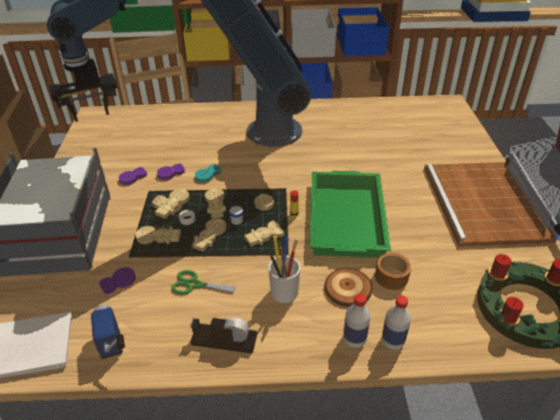

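The top view shows the mat (260–420, 168–278), the tub (195, 218), and seven blanks. Candidates:

- Footless or whole at (287,193)
- Whole or two-tone at (341,198), (398,199), (340,248)
- Across and hatless at (388,245) and (402,255)
- Headless at (285,245)
- Turquoise and purple look-alikes off the mat at (352,305), (400,308), (445,305), (424,142)

Next is a close crop.

```bash
python3 - <<'E'
from h import *
a=capture("top")
for n,(u,v) in dict(tl=(262,168),tr=(421,174),br=(420,278),bl=(258,272)).items(): print(n,pt(a,u,v,.003).round(3))
for n,(u,v) in dict(tl=(163,152),tr=(240,156),br=(225,284),bl=(147,277)).items(): print(n,pt(a,u,v,.042).round(3))
c=pt(a,340,223,.0)
print(c)
im=rect(a,.018,c[0]-.17,c[0]+.17,c[1]-.24,c[1]+.26,1580)
print(im.shape,c[0]+.17,c[1]+.26)
im=np.clip(255*(im/255.)**.6,0,255).astype(np.uint8)
save("mat0",im)
E
```

```text
tl [0.649 0.02  0.003]
tr [ 0.638 -0.432  0.003]
br [ 0.345 -0.425  0.003]
bl [0.355 0.026 0.003]
tl [0.682 0.293 0.042]
tr [0.674 0.08  0.042]
br [0.323 0.113 0.042]
bl [0.339 0.324 0.042]
[ 0.49549191 -0.20261922  0.        ]
(537, 790, 3) 0.6654919075787549 0.057380775966657055
```

View pics/mat0.png

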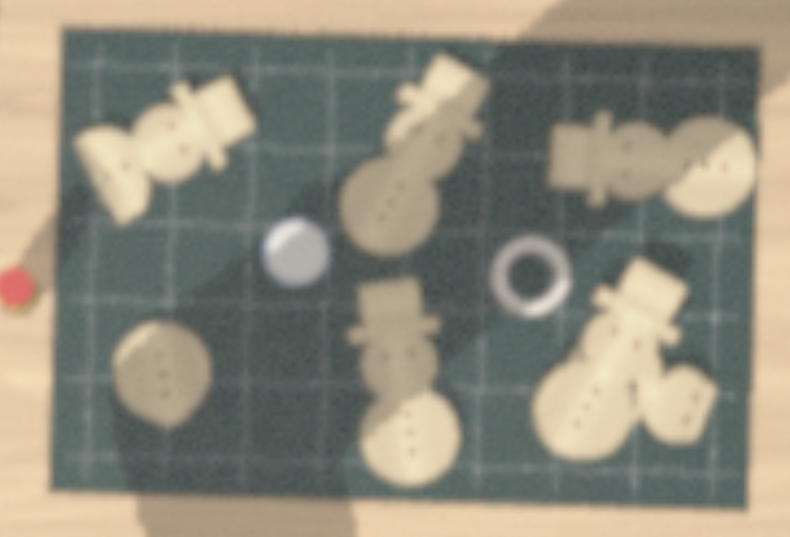

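The crop (1580 px/m) settles the choice:

| Item | Pixel | How it lies |
|---|---|---|
| footless | head (168,143) | hat toward (228,110) |
| headless | body (163,372) | neck pointing down |
| across | body (583,411) | hat at (655,275) |
| hatless | head (680,405) | under across |
| wholes | (415,155), (655,165), (403,385) | by themselves |
| pot | (297,252) | – |
| glue stick | (15,288) | – |
| tape | (530,275) | – |

The distance transform will refine these.

```bash
python3 - <<'E'
from h import *
a=capture("top")
def dt(z,r0,r1,c0,c1):
    im=rect(a,z,.3255,.6655,-.4426,.0574,1580)
    f=im.astype(int); m=((f[...,0]-f[...,2])>25).astype(np.uint8)
    w=np.zeros_like(m); w[r0:r1,c0:c1]=m[r0:r1,c0:c1]
    d=cv2.distanceTransform(w,cv2.DIST_L2,5); r,c=np.unravel_index(d.argmax(),d.shape)
    ys,xs=np.nonzero(w); 
    v=np.cov(-ys,-xs); e=np.linalg.eigh(v)[1][:,1]
    W=lambda r,c:(round(.6655-r/1580,4),round(.0574-c/1580,4))
    return "peak",W(r,c),d.max()/1.58,"cen",W(ys.mean(),xs.mean()),"ax",np.degrees(np.arctan2(e[1],e[0])).round(1),len(ys)/1.58**2
print("footless",dt(.018,60,240,70,265))
print("foot head",dt(.018,100,190,130,205))
print("headless",dt(.018,310,435,100,220))
print("across body",dt(.033,350,480,520,632))
print("across+hl",dt(.033,240,480,520,730))
for n,p in dict(glue=(251,227)).items(): print(n,pt(a,*p,.084))
for n,(u,v) in dict(tl=(163,152),tr=(240,156),br=(225,284),bl=(147,277)).items(): pass
E
```

```text
footless ('peak', (np.float64(0.5756), np.float64(-0.0496)), np.float32(24.523602), 'cen', (np.float64(0.5741), np.float64(-0.0465)), 'ax', np.float64(119.1), 5392.965870854029)
foot head ('peak', (np.float64(0.5744), np.float64(-0.0483)), np.float32(24.019236), 'cen', (np.float64(0.5747), np.float64(-0.0483)), 'ax', np.float64(144.9), 2279.682743150136)
headless ('peak', (np.float64(0.4307), np.float64(-0.0445)), np.float32(29.581007), 'cen', (np.float64(0.4304), np.float64(-0.0444)), 'ax', np.float64(-157.3), 2993.9112321743305)
across body ('peak', (np.float64(0.4066), np.float64(-0.3091)), np.float32(31.353157), 'cen', (np.float64(0.41), np.float64(-0.3115)), 'ax', np.float64(143.9), 3795.4654702771986)
across+hl ('peak', (np.float64(0.4066), np.float64(-0.3091)), np.float32(31.353157), 'cen', (np.float64(0.429), np.float64(-0.3337)), 'ax', np.float64(151.6), 8654.462425893285)
glue [0.47516358 0.04385165 0.084     ]
```

```bash
cat > go.py <<'E'
# go.py "x,y,z,psi" ... : normalised shift/turn to each waypoint from the one before (first from the measured pose)
from h import *
import sys
from scipy.spatial.transform import Rotation as R
s=read_state(); p=np.array(s["position"]); M=np.array(s["tcp_rot"])
print(s["time_s"],p.round(4),"psi",np.degrees(np.arctan2(M[1,0],M[0,0])).round(1))
for a in sys.argv[1:]:
    x,y,z,psi=map(float,a.split(",")); t=np.radians(psi); q=np.array([x,y,z])
    N=np.array([[np.cos(t),np.sin(t),0],[np.sin(t),-np.cos(t),0],[0,0,-1.]])
    d=M.T@(q-p)/.3; w=R.from_matrix(M.T@N).as_rotvec(degrees=True)/45
    print(a,d.round(3).tolist(),w.round(3).tolist(),"rows",round(max(np.linalg.norm(d)*300/41.7,np.linalg.norm(w)*45/7.16),1)); p,M=q,N
E
python3 go.py .33,-.31,.17,35 .4305,-.0445,.12,45 .4305,-.0445,.031,45
```

```text
0.2 [ 0.2328 -0.5796  0.2469] psi 21.9
.33,-.31,.17,35 [0.635, -0.713, 0.258] [-0.002, -0.0, -0.292] rows 7.1
.4305,-.0445,.12,45 [0.782, -0.533, 0.167] [0.0, 0.0, -0.222] rows 6.9
.4305,-.0445,.031,45 [0.0, 0.0, 0.297] [0.0, 0.0, 0.0] rows 2.1
```

Emit:
step_arm --pt "0.635 -0.713 0.258 0 0 -0.292 -1" --pt "0.635 -0.713 0.258 0 0 -0.292 -1" --pt "0.635 -0.713 0.258 0 0 -0.292 -1" --pt "0.635 -0.713 0.258 0 0 -0.292 -1" --pt "0.635 -0.713 0.258 0 0 -0.292 -1" --pt "0.635 -0.713 0.258 0 0 -0.292 -1" --pt "0.635 -0.713 0.258 0 0 -0.292 -1" --pt "0.635 -0.713 0.258 0 0 -0.292 -1"

```text
time_s: 0.87
position: [0.3288, -0.3019, 0.1684]
tcp_rot: [[0.817, 0.577, -0.005], [0.577, -0.817, 0.01], [0.002, -0.011, -1.0]]
force: [0.0, 0.5, 0.2]
opening: 0.996
grasp_force: 0.0
```

Emit:
step_arm --pt "0.782 -0.533 0.167 0 0 -0.222 -1" --pt "0.782 -0.533 0.167 0 0 -0.222 -1" --pt "0.782 -0.533 0.167 0 0 -0.222 -1" --pt "0.782 -0.533 0.167 0 0 -0.222 -1" --pt "0.782 -0.533 0.167 0 0 -0.222 -1" --pt "0.782 -0.533 0.167 0 0 -0.222 -1" --pt "0.782 -0.533 0.167 0 0 -0.222 -1" --pt "0.782 -0.533 0.167 0 0 -0.222 -1"

```text
time_s: 1.53
position: [0.4311, -0.0395, 0.1193]
tcp_rot: [[0.701, 0.713, -0.001], [0.713, -0.701, 0.002], [0.0, -0.002, -1.0]]
force: [0.3, -0.6, 0.5]
opening: 1.002
grasp_force: 0.0
```

```bash
python3 go.py .4305,-.0445,.031,45
```

```text
1.5333 [ 0.4311 -0.0395  0.1193] psi 45.5
.4305,-.0445,.031,45 [-0.013, 0.011, 0.294] [-0.002, -0.001, 0.01] rows 2.1
```

Emit:
step_arm --pt "-0.013 0.011 0.15 0 0 0.01 -1" --pt "-0.013 0.011 0.22 0 0 0.01 -1" --pt "-0.013 0.011 0.294 0 0 0.01 -1" --pt "-0.013 0.011 0.294 0 0 0.01 -1" --pt "-0.013 0.011 0.294 0 0 0.01 -1"

```text
time_s: 1.95
position: [0.43, -0.0508, 0.0309]
tcp_rot: [[0.713, 0.701, -0.001], [0.701, -0.713, 0.0], [-0.001, -0.001, -1.0]]
force: [-0.4, 0.3, 0.2]
opening: 0.997
grasp_force: 0.0
```

Emit:
step_arm --pt "0 0 0 0 0 0 1" --pt "0 0 0 0 0 0 1" --pt "0 0 0 0 0 0 1" --pt "0 0 0 0 0 0 1" --pt "0 0 0 0 0 0 1" --pt "0 0 0 0 0 0 1"

```text
time_s: 2.45
position: [0.4301, -0.0502, 0.0323]
tcp_rot: [[0.713, 0.702, 0.001], [0.702, -0.713, -0.0], [0.0, 0.001, -1.0]]
force: [-0.3, -1.2, 2.3]
opening: 0.682
grasp_force: 30.0
```

```bash
python3 go.py .4305,-.0445,.17,45 .41,.211,.17,85 .41,.211,.034,85; python3 - <<'E'
from h import *
# tub geometry: inner frame centre/yaw from rim outline
a=capture("top"); f=a["image"].astype(int)
m=((f[...,1]-f[...,0]>30)&(f[...,1]-f[...,2]>20)).astype(np.uint8); m[:,:130]=0; m[:,250:]=0; m[:140]=0
c=max(cv2.findContours(m,0,1)[0],key=cv2.contourArea)
P=np.array([pt(a,*q[0],.042)[:2] for q in c],np.float32)
print(cv2.minAreaRect(P))
E
```

```text
2.45 [ 0.4301 -0.0502  0.0323] psi 44.6
.4305,-.0445,.17,45 [0.014, -0.012, -0.459] [0.001, -0.0, -0.01] rows 3.3
.41,.211,.17,85 [0.554, -0.651, 0.0] [0.0, 0.0, -0.889] rows 6.1
.41,.211,.034,85 [0.0, 0.0, 0.453] [0.0, 0.0, 0.0] rows 3.3
((0.5085853934288025, 0.20347070693969727), (0.21781890094280243, 0.3563621938228607), 83.95816802978516)
```

```bash
python3 go.py .43,-.05,.17,45 .414,.2135,.17,84 .414,.2135,.036,84
```

```text
2.5 [ 0.4301 -0.0501  0.0323] psi 44.6
.43,-.05,.17,45 [0.0, -0.0, -0.459] [0.001, -0.0, -0.01] rows 3.3
.414,.2135,.17,84 [0.583, -0.659, 0.0] [0.0, 0.0, -0.867] rows 6.3
.414,.2135,.036,84 [0.0, 0.0, 0.447] [0.0, 0.0, 0.0] rows 3.2
```

Emit:
step_arm --pt "0 0 -0.08 0 0 0 1" --pt "0 0 -0.16 0 0 0 1" --pt "0 0 -0.26 0 0 0 1" --pt "0 0 -0.36 0 0 0 1" --pt "0 0 -0.46 0 0 0 1" --pt "0 0 -0.46 0 0 0 1"

```text
time_s: 3.0
position: [0.4326, -0.0508, 0.1743]
tcp_rot: [[0.712, 0.702, 0.01], [0.702, -0.712, -0.004], [0.004, 0.009, -1.0]]
force: [-0.0, 0.1, -0.4]
opening: 0.68
grasp_force: 30.0
```

Held. Carry it to the tub.

Emit:
step_arm --pt "0.1 -0.11 0 0 0 -0.15 1" --pt "0.2 -0.22 0 0 0 -0.3 1" --pt "0.3 -0.33 0 0 0 -0.45 1" --pt "0.4 -0.44 0 0 0 -0.6 1" --pt "0.5 -0.56 0 0 0 -0.75 1" --pt "0.583 -0.659 0 0 0 -0.867 1" --pt "0.583 -0.659 0 0 0 -0.867 1" --pt "0.583 -0.659 0 0 0 -0.867 1"

```text
time_s: 3.67
position: [0.4147, 0.2167, 0.1692]
tcp_rot: [[0.106, 0.994, -0.001], [0.994, -0.106, 0.001], [0.0, -0.001, -1.0]]
force: [0.7, 0.6, -1.0]
opening: 0.677
grasp_force: 30.0
```

Emit:
step_arm --pt "0 0 0.1 0 0 0 1" --pt "0 0 0.2 0 0 0 1" --pt "0 0 0.3 0 0 0 1" --pt "0 0 0.35 0 0 0 1" --pt "0 0 0.4 0 0 0 1" --pt "0 0 0.4 0 0 0 1" --pt "0 0 0.4 0 0 0 1"

```text
time_s: 4.25
position: [0.4151, 0.2125, 0.049]
tcp_rot: [[0.113, 0.994, -0.003], [0.994, -0.113, -0.001], [-0.001, -0.003, -1.0]]
force: [0.6, 0.4, -0.7]
opening: 0.683
grasp_force: 30.0
```

```bash
python3 go.py .414,.2135,.036,84
```

```text
4.25 [0.4151 0.2125 0.049 ] psi 83.5
.414,.2135,.036,84 [0.003, -0.004, 0.043] [-0.004, 0.001, -0.011] rows 0.3
```

Emit:
step_arm --pt "0 0 0.02 0 0 0 1" --pt "0 0 0.045 0 0 0 1" --pt "0 0 0.045 0 0 0 1" --pt "0 0 0.045 0 0 0 1"

```text
time_s: 4.58
position: [0.4159, 0.2135, 0.0365]
tcp_rot: [[0.112, 0.994, 0.0], [0.994, -0.112, 0.0], [0.0, 0.0, -1.0]]
force: [0.4, 0.1, -0.3]
opening: 0.679
grasp_force: 30.0
```

Emit:
step_arm --pt "0 0 0 0 0 0 -0.5" --pt "0 0 0 0 0 0 -0.75" --pt "0 0 0 0 0 0 -0.75" --pt "0 0 -0.1 0 0 0 -0.75" --pt "0 0 -0.23 0 0 0 -0.75" --pt "0 0 -0.36 0 0 0 -0.75" --pt "0 0 -0.45 0 0 0 -1" --pt "0 0 -0.45 0 0 0 -1"

```text
time_s: 5.25
position: [0.419, 0.2146, 0.1765]
tcp_rot: [[0.112, 0.994, 0.011], [0.994, -0.112, 0.003], [0.004, 0.011, -1.0]]
force: [0.4, 0.1, 0.5]
opening: 0.953
grasp_force: 0.0
```

```bash
python3 - <<'E'
import numpy as np
h=np.array([.5744,-.0483]);d=np.radians(-61)
print(h-.019*np.array([np.cos(d),np.sin(d)]))
E
python3 go.py .565,-.032,.14,119 .565,-.032,.031,119
```

```text
[ 0.56518862 -0.03168223]
5.25 [0.419  0.2146 0.1765] psi 83.6
.565,-.032,.14,119 [-0.763, 0.574, 0.125] [0.015, -0.001, -0.787] rows 6.9
.565,-.032,.031,119 [0.0, 0.0, 0.363] [0.0, 0.0, 0.0] rows 2.6
```

Emit:
step_arm --pt "-0.13 0.1 0 0 0 -0.15 -1" --pt "-0.26 0.2 0.0 0 0 -0.3 -1" --pt "-0.39 0.3 0 0 0 -0.45 -1" --pt "-0.52 0.4 0.04 0 0 -0.6 -1" --pt "-0.65 0.5 0.09 0 0 -0.72 -1" --pt "-0.763 0.574 0.125 0 0 -0.787 -1" --pt "-0.763 0.574 0.125 0 0 -0.787 -1" --pt "-0.763 0.574 0.125 0 0 -0.787 -1"

```text
time_s: 5.92
position: [0.564, -0.038, 0.1322]
tcp_rot: [[-0.482, 0.876, 0.002], [0.876, 0.482, -0.002], [-0.003, 0.001, -1.0]]
force: [0.3, 0.9, 0.3]
opening: 1.002
grasp_force: 0.0
```

Emit:
step_arm --pt "0 0 0.1 0 0 0 -1" --pt "0 0 0.2 0 0 0 -1" --pt "0 0 0.24 0 0 0 -1" --pt "0 0 0.24 0 0 0 -1" --pt "0 0 0.24 0 0 0 -1"

```text
time_s: 6.33
position: [0.5606, -0.0325, 0.0613]
tcp_rot: [[-0.485, 0.874, -0.002], [0.874, 0.485, 0.001], [0.002, -0.002, -1.0]]
force: [0.8, -0.5, 1.2]
opening: 1.002
grasp_force: 0.0
```

```bash
python3 go.py .565,-.032,.031,119
```

```text
6.3333 [ 0.5606 -0.0325  0.0613] psi 119.0
.565,-.032,.031,119 [-0.006, 0.014, 0.101] [-0.002, -0.002, 0.0] rows 0.7
```

Emit:
step_arm --pt "-0.006 0.014 0.05 0 0 0 -1" --pt "-0.006 0.014 0.101 0 0 0 -1" --pt "-0.006 0.014 0.101 0 0 0 -1" --pt "-0.006 0.014 0.101 0 0 0 0" --pt "-0.006 0.014 0.101 0 0 0 1" --pt "-0.006 0.014 0.101 0 0 0 1" --pt "-0.006 0.014 0.101 0 0 0 1" --pt "-0.006 0.014 0.101 0 0 0 1"

```text
time_s: 7.0
position: [0.5663, -0.0328, 0.0324]
tcp_rot: [[-0.485, 0.875, 0.001], [0.875, 0.485, -0.0], [-0.001, 0.001, -1.0]]
force: [-0.2, 0.1, 0.2]
opening: 0.709
grasp_force: 0.0
```

Emit:
step_arm --pt "0 0 0 0 0 0 1" --pt "0 0 0 0 0 0 1" --pt "0 0 0 0 0 0 1"

```text
time_s: 7.25
position: [0.566, -0.0326, 0.0319]
tcp_rot: [[-0.484, 0.875, 0.0], [0.875, 0.484, 0.0], [0.0, 0.0, -1.0]]
force: [-0.5, 0.3, 3.2]
opening: 0.563
grasp_force: 24.8
```

```bash
python3 go.py .565,-.032,.17,119 .5106,.2224,.17,84
```

```text
7.25 [ 0.566  -0.0326  0.0319] psi 119.0
.565,-.032,.17,119 [0.003, -0.002, -0.46] [0.001, -0.0, -0.001] rows 3.3
.5106,.2224,.17,84 [0.83, 0.253, 0.0] [0.0, 0.0, 0.778] rows 6.2
```

Emit:
step_arm --pt "0 0 0 0 0 0 1" --pt "0 0 0 0 0 0 1" --pt "0 0 -0.05 0 0 0 1" --pt "0 0 -0.13 0 0 0 1" --pt "0 0 -0.23 0 0 0 1" --pt "0 0 -0.34 0 0 0 1" --pt "0 0 -0.46 0 0 0 1" --pt "0 0 -0.46 0 0 0 1"

```text
time_s: 7.92
position: [0.5699, -0.0338, 0.1757]
tcp_rot: [[-0.485, 0.875, 0.012], [0.875, 0.485, -0.003], [-0.009, 0.009, -1.0]]
force: [1.4, -0.8, -0.2]
opening: 0.563
grasp_force: 25.1
```

Emit:
step_arm --pt "0.12 0.04 0 0 0 0.12 1" --pt "0.24 0.07 0 0 0 0.24 1" --pt "0.36 0.11 0 0 0 0.36 1" --pt "0.48 0.15 0 0 0 0.48 1" --pt "0.6 0.19 0 0 0 0.6 1" --pt "0.72 0.22 0 0 0 0.7 1" --pt "0.83 0.253 0 0 0 0.778 1" --pt "0.83 0.253 0 0 0 0.778 1"

```text
time_s: 8.58
position: [0.5091, 0.2271, 0.1688]
tcp_rot: [[0.101, 0.995, -0.002], [0.995, -0.101, 0.002], [0.002, -0.002, -1.0]]
force: [0.3, -0.5, -0.4]
opening: 0.562
grasp_force: 25.1
```

Emit:
step_arm --pt "0 0 0.1 0 0 0 1" --pt "0 0 0.2 0 0 0 1" --pt "0 0 0.3 0 0 0 1" --pt "0 0 0.36 0 0 0 1" --pt "0 0 0.4 0 0 0 1" --pt "0 0 0.4 0 0 0 1" --pt "0 0 0.4 0 0 0 1"

```text
time_s: 9.17
position: [0.5116, 0.2215, 0.049]
tcp_rot: [[0.105, 0.994, -0.001], [0.994, -0.105, -0.0], [-0.0, -0.001, -1.0]]
force: [-0.2, -1.0, 0.1]
opening: 0.561
grasp_force: 25.1
```

```bash
python3 go.py .5106,.2224,.036,84; python3 - <<'E'
from h import *
b=capture("scene")
save("s1",cv2.resize(b["image"][140:330,130:420],None,fx=2.5,fy=2.5,interpolation=cv2.INTER_CUBIC))
E
```

```text
9.1667 [0.5116 0.2215 0.049 ] psi 84.0
.5106,.2224,.036,84 [0.003, -0.004, 0.043] [-0.001, 0.001, -0.001] rows 0.3
```

View pics/s1.png

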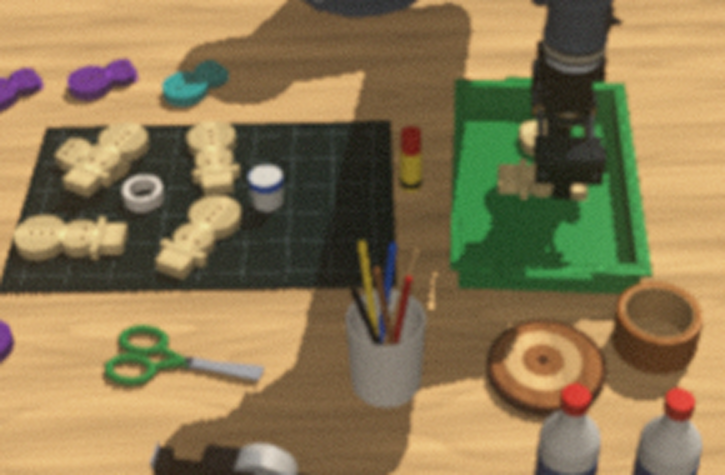

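The scene crop shows the headless blank flat in the tub at (528,137) and the footless one held level at (545,182). The other things are undisturbed. Lower and release.

Emit:
step_arm --pt "0 0 0.02 0 0 0 1" --pt "0 0 0.044 0 0 0 1" --pt "0 0 0.044 0 0 0 1" --pt "0 0 0.044 0 0 0 1"

```text
time_s: 9.55
position: [0.5115, 0.2219, 0.0364]
tcp_rot: [[0.105, 0.994, -0.0], [0.994, -0.105, -0.0], [-0.0, -0.0, -1.0]]
force: [0.2, 0.2, -0.3]
opening: 0.559
grasp_force: 25.1
```

Emit:
step_arm --pt "0 0 0 0 0 0 -0.3" --pt "0 0 0 0 0 0 -0.5" --pt "0 0 0 0 0 0 -0.5" --pt "0 0 -0.1 0 0 0 -0.5" --pt "0 0 -0.23 0 0 0 -0.5" --pt "0 0 -0.36 0 0 0 -0.75" --pt "0 0 -0.45 0 0 0 -1" --pt "0 0 -0.45 0 0 0 -1"

```text
time_s: 10.22
position: [0.5154, 0.2229, 0.1776]
tcp_rot: [[0.105, 0.994, 0.013], [0.994, -0.105, 0.003], [0.004, 0.012, -1.0]]
force: [1.0, -0.1, -0.0]
opening: 0.894
grasp_force: 0.0
```

```bash
python3 - <<'E'
from h import *
b=capture("top")
# across (top plane z=.033) after arm moved away
im=rect(b,.033,.35,.53,-.44,-.26,3000); save("ac",im)
E
python3 go.py .47,-.05,.17,115 .431,-.323,.14,152
```

```text
10.2667 [0.5139 0.2224 0.175 ] psi 84.0
.47,-.05,.17,115 [-0.919, -0.05, 0.014] [0.011, -0.0, -0.689] rows 6.6
.431,-.323,.14,152 [-0.77, -0.502, 0.1] [0.0, 0.0, -0.822] rows 6.7
```

View pics/ac.png

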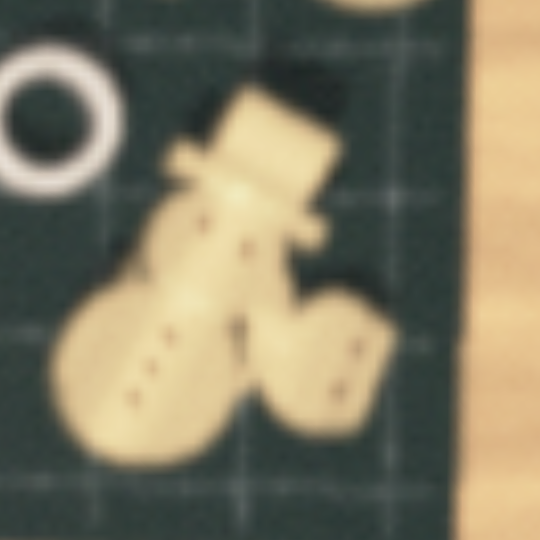

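The crop (3000 px/m) shows across with its body at (147,376) and its crown end mid at (296,115), so the axis is about −29.7°. Its neck is at (187,306), which is (0.428, −0.322). The hatless head is at (325,365) and the tape at (45,120).

```bash
python3 go.py .48,-.045,.17,115 .428,-.322,.10,150.3
```

```text
10.2667 [0.5139 0.2224 0.175 ] psi 84.0
.48,-.045,.17,115 [-0.898, -0.019, 0.014] [0.011, -0.0, -0.689] rows 6.5
.428,-.322,.10,150.3 [-0.764, -0.547, 0.233] [0.0, 0.0, -0.784] rows 7.0
```

Emit:
step_arm --pt "-0.13 0 0 0 0 -0.1 -1" --pt "-0.26 -0.01 0 0 0 -0.2 -1" --pt "-0.39 -0.01 0 0 0 -0.3 -1" --pt "-0.52 -0.01 0 0 0 -0.4 -1" --pt "-0.65 -0.015 0.01 0 0 -0.5 -0.6" --pt "-0.78 -0.02 0.014 0 0 -0.6 -0.6" --pt "-0.9 -0.02 0.014 0 0 -0.69 -0.6" --pt "-0.9 -0.02 0.014 0 0 -0.69 -0.6"

```text
time_s: 10.93
position: [0.4769, -0.0515, 0.1661]
tcp_rot: [[-0.419, 0.908, -0.001], [0.908, 0.419, -0.002], [-0.001, -0.002, -1.0]]
force: [0.1, 0.7, 0.1]
opening: 0.829
grasp_force: 0.0
```

Emit:
step_arm --pt "-0.11 -0.08 0.03 0 0 -0.12 -0.6" --pt "-0.22 -0.16 0.06 0 0 -0.24 -0.6" --pt "-0.33 -0.24 0.1 0 0 -0.36 -0.6" --pt "-0.44 -0.32 0.13 0 0 -0.48 -0.6" --pt "-0.55 -0.4 0.17 0 0 -0.6 -0.6" --pt "-0.66 -0.47 0.2 0 0 -0.7 -0.6" --pt "-0.764 -0.547 0.233 0 0 -0.784 -0.6" --pt "-0.764 -0.547 0.233 0 0 -0.784 -0.6"

```text
time_s: 11.6
position: [0.4253, -0.3301, 0.095]
tcp_rot: [[-0.867, 0.499, 0.001], [0.499, 0.867, -0.004], [-0.003, -0.003, -1.0]]
force: [1.2, -0.6, -0.1]
opening: 0.801
grasp_force: 0.0
```

Emit:
step_arm --pt "0 0 0 0 0 0 -0.6" --pt "0 0 0 0 0 0 -0.6" --pt "0 0 0 0 0 0 -0.6"

```text
time_s: 11.85
position: [0.4253, -0.3209, 0.0968]
tcp_rot: [[-0.869, 0.495, -0.002], [0.495, 0.869, 0.002], [0.002, 0.001, -1.0]]
force: [-0.2, 0.7, 0.3]
opening: 0.804
grasp_force: 0.0
```

```bash
python3 go.py .428,-.322,.047,150.3
```

```text
11.85 [ 0.4253 -0.3209  0.0968] psi 150.4
.428,-.322,.047,150.3 [-0.01, 0.001, 0.166] [0.001, -0.003, 0.001] rows 1.2
```

Emit:
step_arm --pt "-0.01 0 0.06 0 0 0 -0.6" --pt "-0.01 0 0.12 0 0 0 -0.6" --pt "-0.01 0 0.166 0 0 0 -0.6" --pt "-0.01 0 0.166 0 0 0 -0.6" --pt "-0.01 0 0.166 0 0 0 -0.6"

```text
time_s: 12.27
position: [0.4283, -0.3226, 0.0473]
tcp_rot: [[-0.87, 0.494, -0.001], [0.494, 0.87, 0.002], [0.002, 0.001, -1.0]]
force: [0.8, -0.4, -0.3]
opening: 0.803
grasp_force: 0.0
```

Emit:
step_arm --pt "0 0 0 0 0 0 0" --pt "0 0 0 0 0 0 1" --pt "0 0 0 0 0 0 1" --pt "0 0 0 0 0 0 1" --pt "0 0 0 0 0 0 1" --pt "0 0 0 0 0 0 1"

```text
time_s: 12.77
position: [0.4283, -0.3247, 0.0482]
tcp_rot: [[-0.869, 0.495, 0.0], [0.495, 0.869, -0.0], [-0.001, -0.0, -1.0]]
force: [-0.4, 1.0, 5.2]
opening: 0.544
grasp_force: 25.1
```

Emit:
step_arm --pt "0 0 -0.02 0 0 0 1" --pt "0 0 -0.06 0 0 0 1" --pt "0 0 -0.12 0 0 0 1" --pt "0 0 -0.2 0 0 0 1" --pt "0 0 -0.28 0 0 0 1" --pt "0 0 -0.36 0 0 0 1" --pt "0 0 -0.36 0 0 0 1" --pt "0 0 -0.36 0 0 0 1"

```text
time_s: 13.43
position: [0.4287, -0.3253, 0.1568]
tcp_rot: [[-0.869, 0.495, 0.002], [0.495, 0.869, -0.003], [-0.003, -0.001, -1.0]]
force: [0.6, 0.0, -0.8]
opening: 0.543
grasp_force: 25.2
```

```bash
python3 go.py .555,-.05,.15,150.3 .555,-.05,.035,150.3
```

```text
13.4333 [ 0.4287 -0.3253  0.1568] psi 150.3
.555,-.05,.15,150.3 [0.089, 1.006, 0.021] [-0.002, 0.004, 0.0] rows 7.3
.555,-.05,.035,150.3 [0.0, 0.0, 0.383] [0.0, 0.0, 0.0] rows 2.8
```

Emit:
step_arm --pt "0.01 0.1 0 0 0 0 1" --pt "0.02 0.22 0 0 0 0 1" --pt "0.03 0.35 0 0 0 0 1" --pt "0.045 0.48 0 0 0 0 1" --pt "0.06 0.61 0 0 0 0 1" --pt "0.07 0.74 0 0 0 0 1" --pt "0.08 0.87 0.02 0 0 0 1" --pt "0.089 1.0 0.02 0 0 0 1"

```text
time_s: 14.1
position: [0.5525, -0.0485, 0.1471]
tcp_rot: [[-0.869, 0.496, -0.005], [0.496, 0.869, 0.001], [0.005, -0.001, -1.0]]
force: [0.5, -0.8, -0.6]
opening: 0.545
grasp_force: 25.3
```

Emit:
step_arm --pt "0 0 0.05 0 0 0 1" --pt "0 0 0.14 0 0 0 1" --pt "0 0 0.22 0 0 0 1" --pt "0 0 0.28 0 0 0 1" --pt "0 0 0.33 0 0 0 1" --pt "0 0 0.33 0 0 0 1" --pt "0 0 0.33 0 0 0 1"

```text
time_s: 14.68
position: [0.5521, -0.0504, 0.0486]
tcp_rot: [[-0.869, 0.495, -0.004], [0.495, 0.869, 0.001], [0.005, -0.001, -1.0]]
force: [-0.6, 0.8, -0.8]
opening: 0.545
grasp_force: 25.3
```

```bash
python3 go.py .555,-.05,.034,150.3
```

```text
14.6833 [ 0.5521 -0.0504  0.0486] psi 150.3
.555,-.05,.034,150.3 [-0.008, 0.006, 0.049] [-0.001, -0.006, -0.0] rows 0.4
```

Emit:
step_arm --pt "0 0 0.02 0 0 0 1" --pt "0 0 0.035 0 0 0 1" --pt "0 0 0.05 0 -0.005 0 1" --pt "0 0 0.05 0 -0.005 0 1" --pt "0 0 0.05 0 -0.005 0 1"

```text
time_s: 15.1
position: [0.5535, -0.0507, 0.0356]
tcp_rot: [[-0.869, 0.495, 0.003], [0.495, 0.869, -0.002], [-0.004, 0.0, -1.0]]
force: [-0.0, 0.4, 0.1]
opening: 0.543
grasp_force: 25.3
```

Emit:
step_arm --pt "0 0 0 0 0 0 -0.2" --pt "0 0 0 0 0 0 -0.45" --pt "0 0 0 0 0 0 -0.45" --pt "0 0 -0.08 0 0 0 -0.45" --pt "0 0 -0.2 0 0 0 -0.45" --pt "0 0 -0.32 0 0 0 -0.45" --pt "0 0 -0.42 0 0 0 -0.45" --pt "0 0 -0.42 0 0 0 -0.45"

```text
time_s: 15.77
position: [0.557, -0.0515, 0.1677]
tcp_rot: [[-0.869, 0.495, 0.016], [0.495, 0.869, -0.006], [-0.016, 0.003, -1.0]]
force: [1.6, -0.7, 0.7]
opening: 0.723
grasp_force: 0.0
```

```bash
python3 - <<'E'
from h import *
b=capture("top")
im=rect(b,.018,.33,.67,-.44,.06,1580)
hl=rect(b,.018,.35,.53,-.44,-.26,3000)
save("m2",np.clip(255*(im/255.)**.7,0,255).astype(np.uint8)); save("hl",hl)
E
```

```text
(no output)
```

View pics/m2.png

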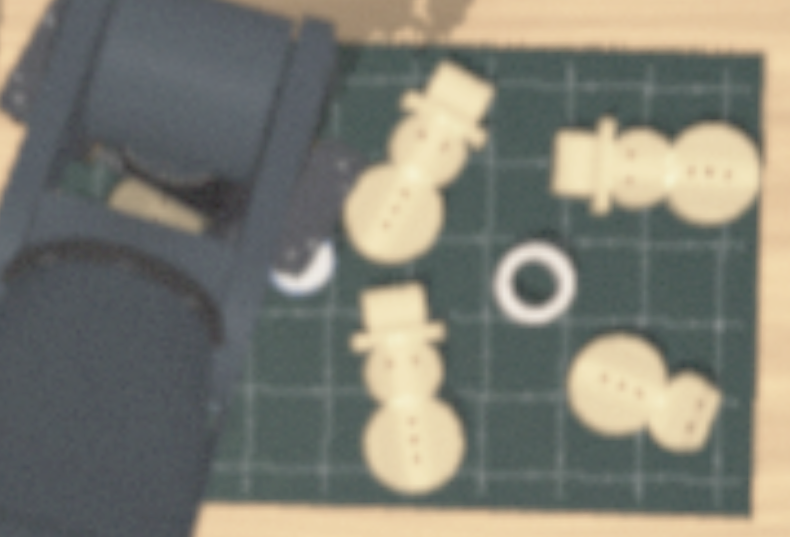

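View pics/hl.png

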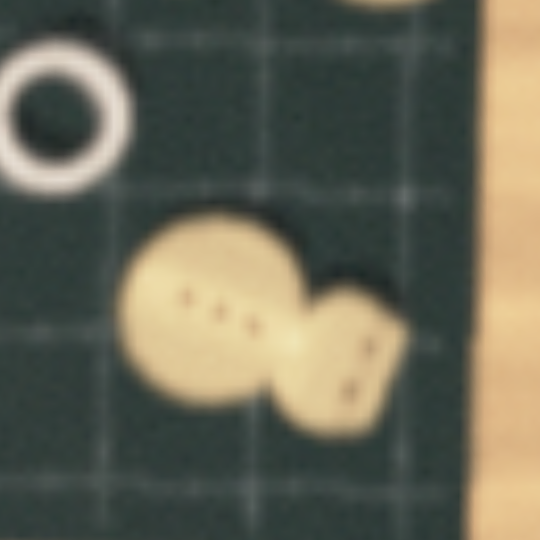

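The mat crop shows the three wholes in place and the hatless one uncovered, still where it lay. In the close crop its body is at (212,310), its break mid at (391,379) and its neck at (288,339). That puts the neck at (0.417, −0.356) with the axis at −111°.

```bash
python3 go.py .49,-.2,.16,110 .417,-.356,.09,69 
```

```text
15.8167 [ 0.5556 -0.0511  0.1652] psi 150.3
.49,-.2,.16,110 [-0.056, -0.539, 0.017] [0.008, 0.014, 0.896] rows 5.6
.417,-.356,.09,69 [-0.405, -0.407, 0.233] [0.0, 0.0, 0.911] rows 5.7
```

Emit:
step_arm --pt "-0.01 -0.09 0 0 0 0.15 -0.45" --pt "-0.02 -0.18 0 0 0 0.3 -0.45" --pt "-0.03 -0.27 0 0 0 0.45 -0.6" --pt "-0.04 -0.36 0 0 0 0.6 -0.8" --pt "-0.05 -0.45 0.01 0 0 0.75 -0.8" --pt "-0.056 -0.539 0.017 0 0 0.896 -0.8" --pt "-0.056 -0.539 0.017 0 0 0.896 -0.8"

```text
time_s: 16.4
position: [0.4856, -0.2026, 0.1549]
tcp_rot: [[-0.335, 0.942, 0.001], [0.942, 0.335, -0.002], [-0.002, 0.0, -1.0]]
force: [-0.5, 0.4, -0.7]
opening: 0.892
grasp_force: 0.0
```

Emit:
step_arm --pt "-0.07 -0.07 0.03 0 0 0.15 -0.8" --pt "-0.14 -0.14 0.07 0 0 0.3 -0.8" --pt "-0.21 -0.21 0.1 0 0 0.45 -0.8" --pt "-0.28 -0.28 0.15 0 0 0.6 -0.8" --pt "-0.35 -0.35 0.19 0 0 0.75 -0.8" --pt "-0.405 -0.407 0.233 0 0 0.911 -0.8" --pt "-0.405 -0.407 0.233 0 0 0.911 -0.8" --pt "-0.405 -0.407 0.233 0 0 0.911 -0.8"

```text
time_s: 17.07
position: [0.4137, -0.3551, 0.085]
tcp_rot: [[0.359, 0.933, 0.001], [0.933, -0.359, 0.001], [0.002, 0.001, -1.0]]
force: [-0.2, 0.8, 0.2]
opening: 0.9
grasp_force: 0.0
```

Emit:
step_arm --pt "0 0 0 0 0 0 -0.8" --pt "0 0 0 0 0 0 -0.8"

```text
time_s: 17.23
position: [0.4151, -0.3538, 0.0867]
tcp_rot: [[0.356, 0.935, 0.003], [0.935, -0.356, -0.001], [0.0, 0.003, -1.0]]
force: [-0.2, -0.0, 0.8]
opening: 0.903
grasp_force: 0.0
```

```bash
python3 go.py .417,-.356,.031,69 
```

```text
17.2333 [ 0.4151 -0.3538  0.0867] psi 69.2
.417,-.356,.031,69 [-0.005, 0.008, 0.186] [0.004, -0.0, 0.003] rows 1.3
```

Emit:
step_arm --pt "-0.005 0.008 0.07 0 0 0 -0.8" --pt "-0.005 0.008 0.14 0 0 0 -0.8" --pt "-0.005 0.008 0.186 0 0 0 -0.8" --pt "-0.005 0.008 0.186 0 0 0 -0.8" --pt "-0.005 0.008 0.186 0 0 0 -0.8"

```text
time_s: 17.65
position: [0.4171, -0.3565, 0.031]
tcp_rot: [[0.356, 0.934, 0.003], [0.934, -0.356, -0.001], [-0.0, 0.003, -1.0]]
force: [1.1, 0.6, 0.0]
opening: 0.9
grasp_force: 0.0
```

Emit:
step_arm --pt "0 0 0 0 0 0 0" --pt "0 0 0 0 0 0 1" --pt "0 0 0 0 0 0 1" --pt "0 0 0 0 0 0 1" --pt "0 0 0 0 0 0 1" --pt "0 0 0 0 0 0 1" --pt "0 0 0 0 0 0 1" --pt "0 0 0 0 0 0 1"

```text
time_s: 18.32
position: [0.4167, -0.3582, 0.0311]
tcp_rot: [[0.359, 0.933, 0.004], [0.933, -0.359, -0.003], [-0.001, 0.005, -1.0]]
force: [-0.1, -1.1, 3.1]
opening: 0.495
grasp_force: 24.1
```

Emit:
step_arm --pt "0 0 -0.05 0 0 0 1" --pt "0 0 -0.12 0 0 0 1" --pt "0 0 -0.22 0 0 0 1" --pt "0 0 -0.34 0 0 0 1" --pt "0 0 -0.46 0 0 0 1" --pt "0 0 -0.46 0 0 0 1" --pt "0 0 -0.46 0 0 0 1"

```text
time_s: 18.9
position: [0.4169, -0.3584, 0.1709]
tcp_rot: [[0.358, 0.934, 0.007], [0.934, -0.358, -0.006], [-0.003, 0.008, -1.0]]
force: [0.1, 0.3, -1.1]
opening: 0.467
grasp_force: 51.4
```

```bash
python3 go.py .5,-.09,.17,76 .602,.183,.17,84 .602,.183,.05,84 
```

```text
18.9 [ 0.4169 -0.3584  0.1709] psi 69.0
.5,-.09,.17,76 [0.935, -0.062, -0.001] [0.01, 0.005, -0.156] rows 6.7
.602,.183,.17,84 [0.965, 0.11, 0.0] [0.0, 0.0, -0.178] rows 7.0
.602,.183,.05,84 [0.0, 0.0, 0.4] [0.0, 0.0, 0.0] rows 2.9
```

Emit:
step_arm --pt "0.1 -0.01 0 0 0 -0.02 1" --pt "0.22 -0.015 0 0 0 -0.04 1" --pt "0.35 -0.02 0 0 0 -0.06 1" --pt "0.48 -0.03 0 0 0 -0.08 1" --pt "0.61 -0.04 0 0 0 -0.1 1" --pt "0.73 -0.05 0 0 0 -0.12 1" --pt "0.84 -0.055 0 0 0 -0.14 1" --pt "0.935 -0.062 0 0 0 -0.156 1"

```text
time_s: 19.57
position: [0.4982, -0.0861, 0.1667]
tcp_rot: [[0.24, 0.971, -0.001], [0.971, -0.24, 0.0], [-0.0, -0.001, -1.0]]
force: [-0.4, -0.6, -1.2]
opening: 0.466
grasp_force: 51.4
```

Emit:
step_arm --pt "0.11 0.012 0 0 0 -0.02 1" --pt "0.23 0.026 0 0 0 -0.04 1" --pt "0.36 0.04 0 0 0 -0.06 1" --pt "0.49 0.055 0 0 0 -0.09 1" --pt "0.62 0.07 0 0 0 -0.12 1" --pt "0.75 0.085 0 0 0 -0.15 1" --pt "0.86 0.1 0 0 0 -0.17 1" --pt "0.965 0.11 0 0 0 -0.178 1"

```text
time_s: 20.23
position: [0.6005, 0.1861, 0.1659]
tcp_rot: [[0.103, 0.995, -0.001], [0.995, -0.103, -0.002], [-0.002, -0.0, -1.0]]
force: [-0.1, -1.2, -1.7]
opening: 0.464
grasp_force: 51.5
```

```bash
python3 - <<'E'
from h import *
b=capture("scene")
save("s3",cv2.resize(b["image"][90:330,200:420],None,fx=2.5,fy=2.5,interpolation=cv2.INTER_CUBIC))
print(read_state()["opening"],read_state()["grasp_force"])
E
python3 go.py .602,.183,.05,84
```

```text
0.46908246274410575 51.430407017469406
20.2833 [0.6027 0.1914 0.1662] psi 84.2
.602,.183,.05,84 [-0.029, -0.001, 0.387] [0.005, -0.004, 0.005] rows 2.8
```

View pics/s3.png

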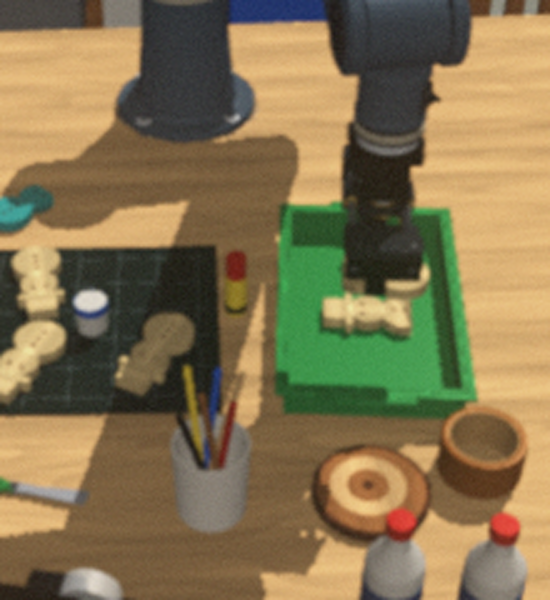

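The scene crop shows the hatless one held level at (390,275), the footless one flat in the tub at (365,315) and across flat on the mat at (160,350). Lower.

Emit:
step_arm --pt "-0.01 0 0.07 0 0 0 1" --pt "-0.02 0 0.17 0 0 0 1" --pt "-0.02 0 0.27 0 0 0 1" --pt "-0.02 0 0.34 0 0 0 1" --pt "-0.02 0 0.387 0 0 0 1" --pt "-0.02 0 0.387 0 0 0 1" --pt "-0.02 0 0.387 0 0 0 1"

```text
time_s: 20.87
position: [0.5992, 0.1774, 0.0499]
tcp_rot: [[0.104, 0.995, -0.002], [0.995, -0.104, -0.003], [-0.003, -0.002, -1.0]]
force: [0.3, 0.3, -0.5]
opening: 0.464
grasp_force: 51.5
```

```bash
python3 go.py .602,.183,.035,84
```

```text
20.8667 [0.5992 0.1774 0.0499] psi 84.0
.602,.183,.035,84 [0.02, 0.007, 0.05] [-0.002, 0.003, 0.0] rows 0.4
```

Emit:
step_arm --pt "0.01 0.005 0.02 0 0 0 1" --pt "0.02 0.007 0.035 0 0 0 1" --pt "0.02 0.007 0.052 0 0 0 1" --pt "0.02 0.007 0.052 0 0 0 1" --pt "0.02 0.007 0.052 0 0 0 1"

```text
time_s: 21.28
position: [0.6038, 0.1836, 0.0368]
tcp_rot: [[0.104, 0.995, 0.003], [0.995, -0.104, -0.002], [-0.002, 0.004, -1.0]]
force: [-0.1, 0.1, -0.4]
opening: 0.469
grasp_force: 51.5
```

Emit:
step_arm --pt "0 0 0 0 0 0 0" --pt "0 0 0 0 0 0 -0.4" --pt "0 0 0 0 0 0 -0.4" --pt "0 0 0 0 0 0 -0.4" --pt "0 0 -0.12 0 0 0 -0.4" --pt "0 0 -0.24 0 0 0 -0.4" --pt "0 0 -0.36 0 0 0 -0.4" --pt "0 0 -0.45 0 0 0 -0.4"

```text
time_s: 21.95
position: [0.6043, 0.1839, 0.1746]
tcp_rot: [[0.104, 0.995, 0.006], [0.995, -0.104, -0.002], [-0.001, 0.007, -1.0]]
force: [0.8, 0.8, -0.3]
opening: 0.7
grasp_force: 0.0
```

```bash
python3 go.py .56,-.02,.22,84
```

```text
21.95 [0.6043 0.1839 0.1746] psi 84.0
.56,-.02,.22,84 [-0.692, -0.075, -0.151] [0.008, 0.001, 0.0] rows 5.1
```

Emit:
step_arm --pt "-0.1 0 -0.06 0 0 0 -0.4" --pt "-0.22 0 -0.12 0 0 0 -0.4" --pt "-0.34 0 -0.18 0 0 0 -0.4" --pt "-0.46 0 -0.22 0 0 0 -0.4" --pt "-0.58 0 -0.26 0 0 0 -0.4" --pt "-0.7 0 -0.3 0 0 0 -0.4" --pt "-0.8 0 -0.3 0 0 0 -0.4" --pt "-0.8 0 -0.3 0 0 0 -0.4"

```text
time_s: 22.62
position: [0.5784, -0.0605, 0.2635]
tcp_rot: [[0.11, 0.994, 0.006], [0.994, -0.109, -0.006], [-0.005, 0.007, -1.0]]
force: [-0.4, -0.2, -0.5]
opening: 0.701
grasp_force: 0.0
```

```bash
python3 - <<'E'
from h import *
b=capture("scene");t=capture("top")
A=cv2.resize(b["image"][170:280,125:415],(790,300),interpolation=cv2.INTER_CUBIC)
B=cv2.resize(t["image"][145:295,140:425],(570,300),interpolation=cv2.INTER_CUBIC)
B=cv2.copyMakeBorder(B,0,0,0,220,cv2.BORDER_CONSTANT)
save("fin",np.vstack([A,B])[:600])
E
```

```text
(no output)
```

View pics/fin.png

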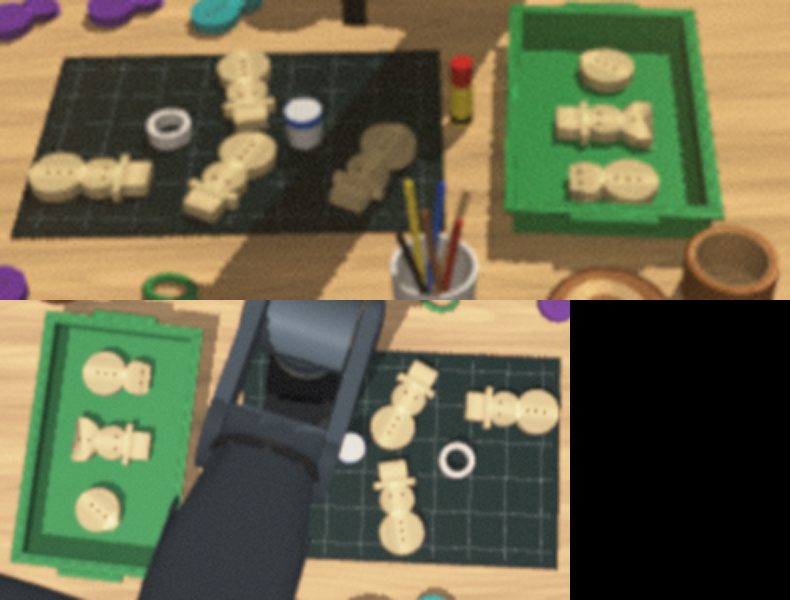

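The upper (scene) half shows the three broken blanks flat and apart in the tub at (606,70), (605,125) and (613,182). Across is flat on the mat at (373,168), and the other wholes and craft things are in place. Handing in.

```bash
python3 -c "from rig import *; print(hand_in())"
```

```text
the job is handed in; nothing more can be done
None
```

I handed the job in at about 23 s: the last pictures show the three broken blanks flat and apart in the tub, the blank that lay across the hatless one flat and clear on the mat, and the other whole blanks and craft things in view where they were; the hand-in gave no verdict.

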